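Close the day's account: total, stamp, switch off

ROBOT

A 6-joint arm with a two-finger parallel gripper is mounted at the origin on the work surface. World frame = base frame: x ahead of the robot, y to its left, z up, the work surface at z = 0. Lengths are in mm, angles in rad, forces in N, time in s.
With the tool pointing down it reaches from about 350 to 775 mm from the base axis. Payload 7.3 kg.
Tool frame: the origin (TCP) lies midway between the tips of the shut fingers; the grasp point (between the pads) lies 19 mm behind it; z points along the fingers, y is the line along which they close (so a half turn about z gives the same grasp; the last joint's range is limited). The gripper opens to 92 mm and grips with 3 to 60 N. Pads are 19 mm wide; open, the fingers measure 130 mm over their backs; the gripper's body (75 mm by 190 mm) begins 47 mm behind the grasp point.
Start: joints at [1.071, 0.342, 1.524, -0, 1.275, -0.146], TCP at [181.881, 492.508, 226.741] pointing down, gripper open.
Joint ranges: [-2.53, 2.53], [-0.77, 2.02], [0.04, 2.7], [-1, 4.14], [0.28, 2.66], [-3.11, 3.11]. Speed limits (rad/s): [2.57, 2.57, 3.14, 3.14, 3.14, 3.14].

INTERFACE

Orientations are given as a unit quaternion [x, y, z, w].
In Python, from bench import arm, eyes, job, recognise gives the robot as it stands.
- The arm moves only by the tool servo_tool, never from a script. Its argument "plan" is a list of rows, each a list of 3 entries, a list of its own where there are three numbers: the shift along the tool's x, y, z in cm, then the turn, a rotation vector about the tool's x, y, z in degrees, then the finger opening in cm, from 0 to 9.18. A call has 1 to 8 rows; each row shifts and turns the commanded pose from where the row before left it, along the tool's axes as they then stand; what a row does not reach is not made up. A row lasts 1/10 s, in which the tool goes at most 50 mm and 8.59 degrees, less where a joint would pass 70% of its speed; a pose out of reach is approached as far as the arm can. A call is refused whole if a number of a shift passes 5 or a number of a turn 8.59, either way. A call with a gripper value outside its range is refused whole. The fingers move at their own pace and stop on an object; the grip force is fixed at half the most. Time passes only in rows, so rows that do not move let the fingers close. It gives the time, the measured TCP pose, the force, the opening and the grip force at its end, in the units of the state.
- arm.read_state(): the state, without advancing time (a new reading comes with each control period).
- eyes.read_camera(name): name is "scene" or "top"; returns the picture (400x640x3 uint8, blue, green, red); there is no depth.
- eyes.camera_params(name): a dict with "fx", "fy", "cx", "cy" (pixels), "k1" (the pictures are not rectified: a ray, as slopes to the right and down, at radius r is drawn at 1 + k1 r^2 times it, then the intrinsics apply), "rvec" (rotation vector, rad) and "tvec" (3), from world to camera coordinates, as OpenCV has them. Camera axes: x right, y down, z forward; pixel columns grow to the right and rows downward; lengths in mm; the calibration is good to about 2 mm. A picture is of the moment at which its call begins. camera_params takes no time and is no camera call.
- job.close_job(): hands the job in; it is judged then, once.
Trained networks look in the newest picture that a camera, given by its name, has taken for a name from the list of things; names that differ only in an ending like _2 or _b are one class to them, and where a whole thing is asked for, a point or a joint stands for the part that bears it (a point fixed in the world has none). Each returns a list of dicts, best first, with "conf" (0 to 1); they miss things now and then, are a little off and sometimes report something else, mostly with a low value. They report only what shows in the picture. A call takes as long as a camera call. They do not tell look-alikes from the thing itself.
- recognise(label, camera): "box" ([left, top, right, bottom] in pixels, round what is visible of it).
The state is a dict: "t": time; "joint_pos": joint angles; "joint_vel": joint speeds; "joint_torque": joint torques, N m; "tcp_pos": TCP position; "orientation": TCP orientation; "ft_force": force on the tool from outside, world axes, zero at the start; "ft_torque": the same for the moment, N m; "grip_width": finger opening in mm; "gripper_force": force on a finger pad.
Only numpy, scipy, OpenCV 4.12 (cv2) and the standard library are available. Lean on these libraries where they do the work, as an engineer would, in place of code of your own. Each camera call takes 0.05 s, during which the arm holds its last target. There are 200 camera calls.

TASK

Close the day's account at the stationery counter: press the calculator's long total key all the way down and let it up, then press the head of the round stamp all the way down on its slip and let it rise again, then switch the calculator off by pressing the raised near half of its rocker until it lies level. Only press with the fingertips: do not lift, tip or push away either stamp, press no other key and not the oblong stamp, and leave everything else on the desk where it is.

Things in the scene. Friction and masses are not known exactly. Their poses are not given: they have to be found in the camera images.
- calculator: grey desk calculator, fixed; 250 (x) x 190 (y) x 30 mm high. Origin under its centre, on the table; its -x edge is the user's edge, towards the robot; +y is its left. On top: a black display box at the far left, 51 mm above the table; a block of digit keys; in the right-hand column the long total key (near), a round key (middle), the power rocker (far)
- digits: the keys not to be pressed (rigid, tops 38 mm above the table): 12 white keys 22 x 24 mm in 4 rows of 3, left of the right-hand column, ending 37 mm to the left (+y) of the total key's edge; and a round key 24 mm across in the right-hand column, 39 mm beyond (+x) the total key's far edge and 47 mm short of the rocker. Frame as calculator
- total_key (a joint): travel of the long total key in m: 0 up, 0.006 fully down; a spring returns it; it starts to move at about 1.4 N and is fully down at about 5 N
- total_key_top (a point): centre of the total key's flat top, 46 mm above the table when up. The key is white, 54 mm long along the calculator's x, 22 mm wide, the longest key, at the near right corner; at calculator x -70 mm, y -58 mm. Axes as the calculator's
- rocker (a joint): angle of the power rocker in rad about the calculator's y axis: 0 on (far half level, near half slanting up), 0.42 off (near half level, far half slanting up). It stays where it is left; stiff, takes about 4 N at the middle of its near half
- rocker_near (a point): middle of the top of the rocker's near half (the half to press), moves with it: 47 mm above the table at joint 0, 41.5 mm at 0.42. White V-shaped rocker of two plates, each 23 mm long (x) x 28 mm wide (y), meeting at the hinge at calculator x 88 mm, y -58 mm, 41.5 mm above the table; this point is 14 mm from the hinge, on the near side
- round_stamp: loose self-inking stamp, the round one: black round base 60 mm across, 32 mm high, grey round head above it 48 mm across; 79 mm tall, 0.29 kg. It stands on a white pad of slips 85 x 85 x 6 mm fixed on the table, to one side of the calculator. Origin at the centre of its underside, z up, 6 mm above the table
- round_head (a joint): how far the round stamp's head is pushed down in m: 0 up, 0.014 fully down; a spring returns it; it starts to move at about 2.4 N and is fully down at about 7.6 N
- round_head_top (a point): centre of the flat top of the round stamp's head, 85 mm above the table when up
- square_stamp: the other loose stamp, oblong: black base 62 x 50 x 32 mm, grey oblong head 52 x 38 mm, 79 mm tall, same materials, on its own equal pad on the other side of the calculator; leave it alone. Origin at the centre of its underside
- square_head (a joint): how far the oblong stamp's head is pushed down in m, 0 up, 0.014 down; spring return; leave it up
- eraser: loose eraser lying flat, 60 x 24 x 15 mm; origin under its centre
- tape: loose tape roll lying flat, 64 mm across, 18 mm high; origin under its centre
- notes: loose block of sticky notes 50 x 50 x 24 mm; origin under its centre
- sharpener: loose metal pencil sharpener 26 x 16 x 12 mm; origin under its centre
- gluestick: loose glue stick standing upright, 27 mm across, 82 mm tall; origin under its foot
- bell: loose counter bell, 84 mm across, 61 mm tall; origin under its centre
- cutter: loose knife handle lying flat, 140 (its x) x 22 x 16 mm; origin under its centre
There are look-alikes about, which are no part of the job. What is shaped like the round_stamp but red is not meant.

How it is judged (in metres and radians):
On the way, in this order (a step that is already met when the one before it is completed fails the run):
1. the total key is pressed down (at least 4.5 of its 6 mm) while the calculator is on (value of joint total_key above 0.0045 m and value of joint rocker below 0.15 rad and value of joint round_head below 0.003 m), for 0.05 s.
2. the round stamp is pressed down (at least 11 of 14 mm) on its slip, with the total key up and the calculator still on (value of joint round_head above 0.011 m and value of joint total_key below 0.0015 m and value of joint rocker below 0.15 rad and distance of round_stamp from where it was at the start of the episode below 0.02 m and angle between round_stamp's own z axis and vertical below 0.1 rad), for 0.05 s.
3. the rocker is pressed to off (0.34 rad or more), with the stamp's head up again (value of joint rocker above 0.34 rad and value of joint round_head below 0.003 m and value of joint total_key below 0.0015 m), for 0.1 s.
At the end, for the whole second after the job is handed in: The rocker is at off (0.34 rad or more), the total key is up (within 1.5 mm), both stamp heads are up (within 3 mm); both stamps and all the other loose things stand within 20 mm of where they started, the round stamp upright within 0.1 rad and at rest (all of step 3 and value of joint square_head below 0.003 m and linear speed of round_stamp below 0.02 m/s and distance of each of round_stamp, square_stamp, eraser, tape, notes, sharpener, gluestick, bell, cutter from where it was at the start of the episode below 0.02 m and angle between round_stamp's own z axis and vertical below 0.1 rad); the robot touches nothing.
It fails at once if another key of the calculator is pressed (over 3 N) (contact force between anything else and digits above 3 N).
It fails at once if the oblong stamp is pressed (over 5 mm) (value of joint square_head above 0.005 m).
It fails at once if a stamp is lifted (over 12 mm), tipped (over 0.3 rad) or pushed away (over 30 mm) (height (world z) of any of round_stamp, square_stamp above 0.018 m or angle between any of round_stamp, square_stamp's own z axis and vertical above 0.3 rad or distance of any of round_stamp, square_stamp from where it was at the start of the episode above 0.03 m).
It fails at once if something else on the desk is moved (over 30 mm) (distance of any of eraser, tape, notes, sharpener, gluestick, bell, cutter from where it was at the start of the episode above 0.03 m).
It also fails if it takes over 45 s, if anything falls off the work surface, if the arm or the gripper's body presses on something with over 40 N, if the wrist force passes 120 N, or if a joint passes its speed limit or range.

## Working session

There is one attempt and no reset: what is moved stays moved. The work goes in short steps, Python scripts to look and compute and a tool call to move; the robot and the scene stay as the last step left them, time stands still between calls to the robot, and variables do not carry over. Pictures are saved under pics/ and viewed, at most 10 in all, crops included, and the job is handed in when it is done.

Besides the shell and the picture viewer there is one more tool, called after "Call:" in YAML: its name, and indented under it one key for each argument. servo_tool: Moves the arm, as the interface text tells. Its arguments: {"type":"object","properties":{"plan":{"type":"array"}},"required":["plan"]}

```bash
mkdir -p pics
cat > h.py <<'E'
import numpy as np, cv2
from bench import arm, eyes, job, recognise
def par(c):
    p=eyes.camera_params(c); K=np.array([[p['fx'],0,p['cx']],[0,p['fy'],p['cy']],[0,0,1.]])
    return K,np.array([p['k1'],0,0,0,0.]),np.array(p['rvec'],float),np.array(p['tvec'],float)
def ray(c,uv):
    K,d,r,t=par(c); R=cv2.Rodrigues(r)[0]
    n=cv2.undistortPoints(np.array([[uv]],float),K,d)[0,0]
    return -R.T@t, R.T@np.array([n[0],n[1],1])
def at(c,uv,z):
    o,v=ray(c,uv); return o+v*(z-o[2])/v[2]
def tri(c1,u1,c2,u2):
    o1,v1=ray(c1,u1);o2,v2=ray(c2,u2)
    s=np.linalg.lstsq(np.c_[v1,-v2],o2-o1,rcond=None)[0]
    a=o1+v1*s[0];b=o2+v2*s[1]; return (a+b)/2,np.linalg.norm(a-b)
def proj(c,P):
    K,d,r,t=par(c); return cv2.projectPoints(np.array(P,float).reshape(-1,1,3),r,t,K,d)[0][:,0]
E
python3 - <<'E'
from h import *
for c in("scene","top"):
    cv2.imwrite(f"pics/{c}0.png",eyes.read_camera(c)); o,v=ray(c,(320,200));print(c,o.round(),v.round(2))
    for n in("calculator","total_key","rocker","round_stamp","round_head","square_stamp","digits"):
        for r in recognise(n,c)[:3]: print(n,np.round(r['box'],1),round(r['conf'],2))
s=arm.read_state();print(s['t'],s['tcp_pos'],s['orientation'],s['ft_force'])
E
```

```text
scene [1227.  449.  608.] [-0.71 -0.48 -0.51]
calculator [260.4 209.1 378.3 295.8] 0.56
total_key [307.6 210.3 327.7 220.6] 0.67
rocker [269.5 240.3 290.8 256.1] 0.66
round_stamp [192.5 159.4 210.1 193.5] 0.93
round_stamp [157.4 176.8 179.1 211.2] 0.84
round_stamp [208.1 178.  236.  207.6] 0.72
round_head [154.8 176.6 178.4 198.9] 0.79
round_head [208.8 176.4 230.2 196.7] 0.58
square_stamp [241.  228.5 248.7 236.7] 0.59
square_stamp [459.7 237.  486.9 281.7] 0.57
square_stamp [308.6 209.4 326.4 223. ] 0.52
digits [294.2 215.9 370.7 260.8] 0.63
top [ 323.  -77. 1256.] [ 0.18 -0.02 -0.98]
calculator [253.3 152.2 318.2 229.4] 0.57
calculator [305.5 201.6 310.5 221.8] 0.15
total_key [303.2 203.4 313.4 221.9] 0.46
round_stamp [391.6 187.6 409.3 203.8] 0.82
round_stamp [428.8 199.4 451.7 224.8] 0.65
round_stamp [431.9 159.7 459.5 184.5] 0.59
round_head [390.4 186.  410.2 204. ] 0.84
round_head [435.8 196.1 454.3 220.5] 0.59
round_head [440.2 160.  459.1 177.5] 0.53
square_stamp [162.8 211.2 187.5 237.5] 0.85
digits [260.  183.7 308.  226.3] 0.93
0.8 [181.8908901  492.49699496 226.74642973] [1.75992373e-01 9.84391528e-01 5.60343585e-05 2.23856646e-05] [-0.00816999  0.57295805 -0.32386373]
```

View pics/top0.png

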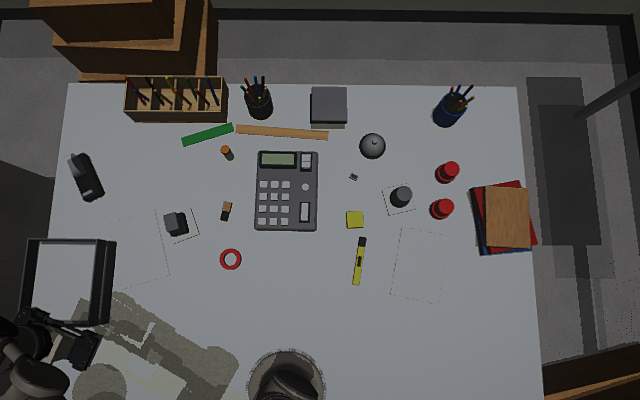

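View pics/scene0.png

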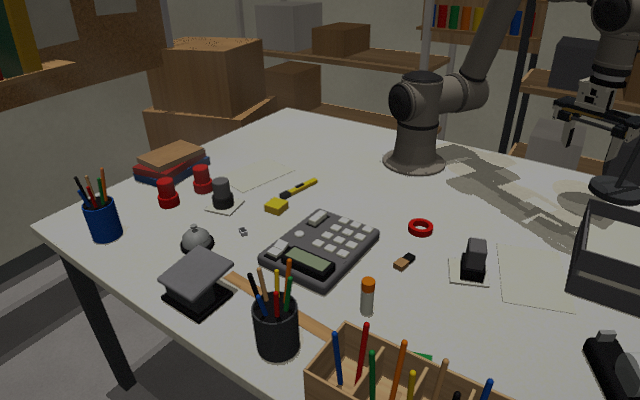

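The grey/black round stamp is at top (400,196) / scene (222,193), with the two red look-alikes to its right. The calculator is at top (286,190), with the total key at (305,212) and the rocker at (306,161). I'll zoom in on both.

Run:
```python
from h import *
t=cv2.imread("pics/top0.png");s=cv2.imread("pics/scene0.png")
f=lambda i,x,y,w,h,k:cv2.convertScaleAbs(cv2.resize(i[y:y+h,x:x+w],None,fx=k,fy=k,interpolation=cv2.INTER_CUBIC),alpha=1.5)
a=f(t,245,140,80,100,6); b=f(t,380,175,45,50,6)
im=np.zeros((600,780,3),np.uint8);im[:600,:480]=a;im[:300,490:760]=b
cv2.imwrite("pics/c1.png",im)
a=f(s,250,200,135,100,5); b=f(s,200,170,50,50,5)
im=np.zeros((600,800,3),np.uint8);im[:500,:675]=a;im[350:600,550:800]=b
cv2.imwrite("pics/c2.png",im)
```

```text
(no output)
```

View pics/c1.png

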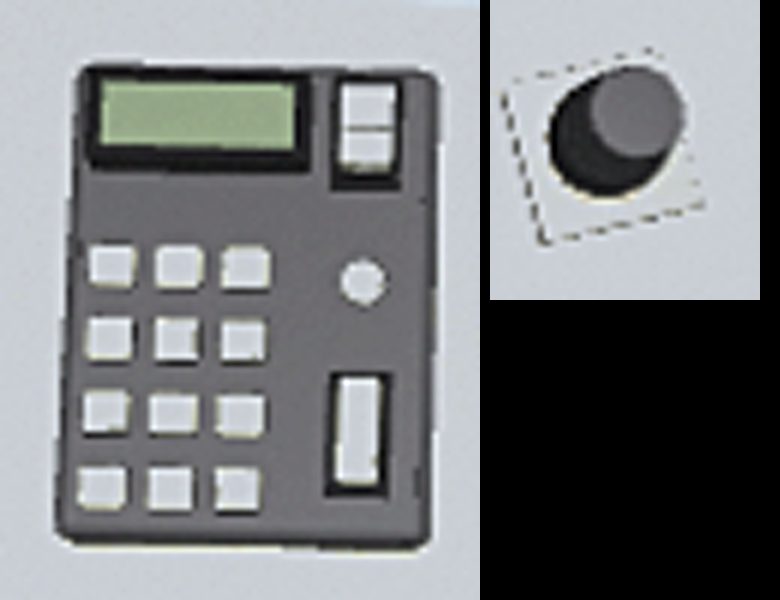

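View pics/c2.png

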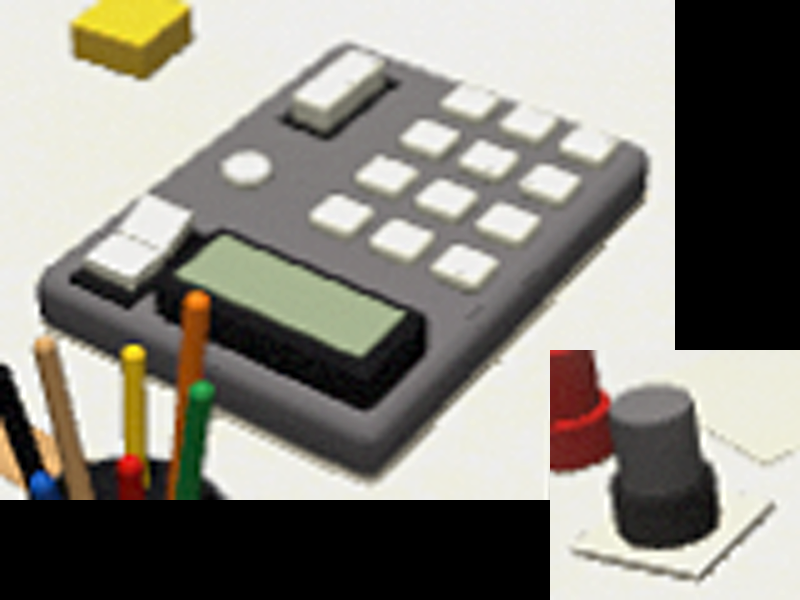

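```bash
cat > m.py <<'E'
from h import *
from scipy.optimize import least_squares
T=lambda p,x0,y0,k:((p[0]+.5)/k-.5+x0,(p[1]+.5)/k-.5+y0)
tp=lambda p:T(p,245,140,6); sp=lambda p:T(p,250,200,5)
M={'tot':((-70,-58,46),(358,431),(339,83)),'rnd':((8,-58,38),(363,281),(246,166)),'hinge':((88,-58,41.5),(369,127),(139,242))}
for n,(m,a,b) in M.items():
    P,e=tri('top',tp(a),'scene',sp(b)); print(n,P.round(1),round(e,1),at('top',tp(a),m[2]).round(1),at('scene',sp(b),m[2]).round(1))
a=T((637-490,112),380,175,6); b=T((653-550,405-350),200,170,5)
P,e=tri('top',a,'scene',b);print('head',P.round(1),round(e,1),at('top',a,85).round(1),at('scene',b,85).round(1))
def f(q):
    c,s=np.cos(q[2]),np.sin(q[2]);R=np.array([[c,-s,0],[s,c,0],[0,0,1]]);r=[]
    for m,a,b in M.values():
        w=R@np.array(m)+[q[0],q[1],0]
        r+=list(proj('top',w)[0]-tp(a))+list(proj('scene',w)[0]-sp(b))
    return np.array(r)
q=least_squares(f,[600,0,0]).x;print(q.round(3),f(q).round(1))
c,s=np.cos(q[2]),np.sin(q[2]);R=np.array([[c,-s],[s,c]])
for m in((-70,-58),(8,-58),(74,-58),(88,-58)):print(m,(R@m+q[:2]).round(1))
E
python3 m.py; python3 -c "
from h import *
from scipy.spatial.transform import Rotation as R
print(R.from_quat(arm.read_state()['orientation']).as_matrix().round(3))
for n,a,z in(('bell',(372,146),40),('notes',(355,219),24),('sharp',(353,177),10),('glue',(226,152),82),('cutter',(359,261),16)):print(n,at('top',a,z).round())"
```

```text
tot [514.  -48.   41.3] 2.1 [513.9 -49.   46. ] [519.4 -43.   46. ]
rnd [592.2 -49.4  35.8] 2.2 [592.4 -50.3  38. ] [594.1 -46.5  38. ]
hinge [672.1 -51.3  40.3] 2.8 [672.6 -52.4  41.5] [672.6 -48.9  41.5]
head [ 563.5 -340.8   82.7] 3.5 [ 564.2 -341.7   85. ] [ 566.  -335.3   85. ]
[ 5.85952e+02  9.53500e+00 -2.20000e-02] [-0.7 -0.3 -0.2 -1.3 -0.6 -0.1 -0.3 -0.6 -0.7 -0.  -0.5 -0.2]
(-70, -58) [514.7 -46.9]
(8, -58) [592.7 -48.6]
(74, -58) [658.7 -50.1]
(88, -58) [672.7 -50.4]
[[-0.938  0.346  0.   ]
 [ 0.346  0.938  0.   ]
 [-0.     0.    -1.   ]]
bell [ 723. -257.   40.]
notes [ 495. -203.   24.]
sharp [ 630. -200.   10.]
glue [686. 187.  82.]
cutter [ 369. -215.   16.]
```

Both views agree to a few mm. The targets are the total key at (514.5,-47.5), the head at (565,-339.5) and the near half of the rocker at (658.7,-50.3). First I shut the fingers and square the tool.

Call:
servo_tool:
  plan:
    - [[0,0,0],[0,0,-6.8],0]
    - [[0,0,0],[0,0,-6.7],0]
    - [[0,0,0],[0,0,-6.7],0]
    - [[-2.1,-3.4,0],[0,0,0],0]
    - [[-2.1,-3.4,0],[0,0,0],0]
    - [[-2.1,-3.4,0],[0,0,0],0]
    - [[-2.1,-3.4,0],[0,0,0],0]
    - [[-2.1,-3.4,0],[0,0,0],0]

```text
t: 1.6
tcp_pos: [287.2, 321.1, 226.9]
orientation: [0.0, 1.0, 0.0, 0.0]
ft_force: [0.9, -0.3, -0.4]
grip_width: 32.2
gripper_force: 0.0
```

Call:
servo_tool:
  plan:
    - [[-2.1,-3.4,0],[0,0,0],0]
    - [[-2.1,-3.4,0],[0,0,0],0]
    - [[-2.1,-3.4,0],[0,0,0],0]
    - [[-2.1,-3.4,0],[0,0,0],0]
    - [[-2.1,-3.4,0],[0,0,0],0]
    - [[-2.1,-3.4,0],[0,0,0],0]
    - [[-2.1,-3.4,0],[0,0,0],0]
    - [[0,0,0],[0,0,0],0]

```text
t: 2.4
tcp_pos: [435.6, 80.8, 226.7]
orientation: [0.003, 1.0, -0.001, 0.001]
ft_force: [-0.6, 0.3, 0.5]
grip_width: 0.0
gripper_force: 0.0
```

Call:
servo_tool:
  plan:
    - [[-2,-3.2,0],[0,0,0],0]
    - [[-2,-3.2,0],[0,0,0],0]
    - [[-2,-3.2,0],[0,0,0],0]
    - [[-1.9,-3.2,0],[0,0,0],0]
    - [[0,0,4],[0,0,0],0]
    - [[0,0,4],[0,0,0],0]
    - [[0,0,4],[0,0,0],0]
    - [[0,0,0],[0,0,0],0]

```text
t: 3.2
tcp_pos: [508.6, -42.4, 102.4]
orientation: [0.001, 1.0, 0.001, -0.005]
ft_force: [-0.5, 0.0, 0.1]
grip_width: 0.0
gripper_force: 0.0
```

Run:
```python
from h import *
t=eyes.read_camera("top");s=eyes.read_camera("scene")
f=lambda i,x,y,w,h,k:cv2.convertScaleAbs(cv2.resize(i[y:y+h,x:x+w],None,fx=k,fy=k,interpolation=cv2.INTER_CUBIC),alpha=1.5)
im=np.zeros((500,800,3),np.uint8);im[:500,:400]=f(t,245,140,80,100,5);im[:480,400:]=f(s,250,130,100,120,4)
P=arm.read_state()['tcp_pos'];print(P,proj('top',P),proj('scene',P))
cv2.imwrite("pics/c3.png",im)
```

```text
[512.31273207 -43.32281992 107.30628805] [[301.79205753 208.56802803]] [[318.53040955 193.90883863]]
```

View pics/c3.png

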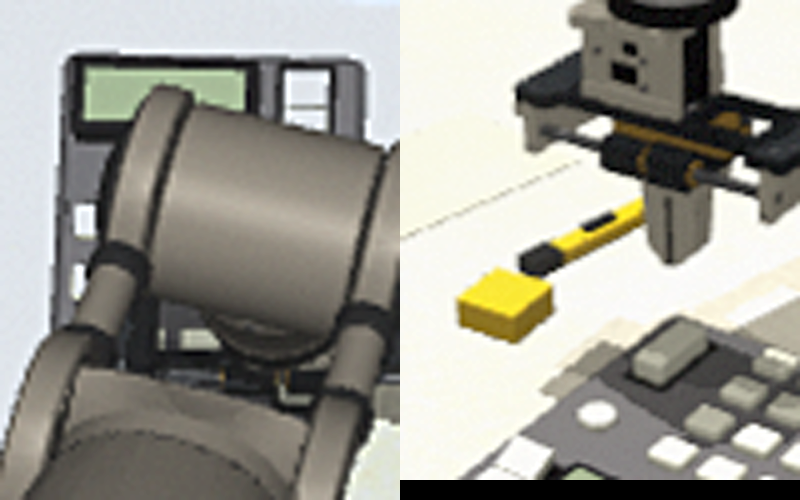

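The shut fingers hang above the total key, with the tips at crop (667,262), within about 2 px of where the TCP projects. Now I press it.

Call:
servo_tool:
  plan:
    - [[-0.2,-0.4,2],[0,0,0],0]
    - [[0,0,2],[0,0,0],0]
    - [[0,0,1],[0,0,0],0]
    - [[0,0,0.5],[0,0,0],0]
    - [[0,0,0.4],[0,0,0],0]
    - [[0,0,0.3],[0,0,0],0]
    - [[0,0,0.3],[0,0,0],0]
    - [[0,0,0],[0,0,0],0]

```text
t: 4.1
tcp_pos: [514.9, -48.0, 42.2]
orientation: [0.001, 1.0, -0.0, 0.001]
ft_force: [1.5, 0.4, 4.4]
grip_width: 0.3
gripper_force: 1.7
```

Call:
servo_tool:
  plan:
    - [[0,0,0.2],[0,0,0],0]
    - [[0,0,0.1],[0,0,0],0]
    - [[0,0,0],[0,0,0],0]
    - [[0,0,0],[0,0,0],0]

```text
t: 4.5
tcp_pos: [515.0, -48.0, 40.1]
orientation: [0.001, 1.0, -0.0, 0.001]
ft_force: [-0.5, 0.5, 12.4]
grip_width: 0.2
gripper_force: 6.5
```

The key has bottomed out at 12 N. Lift, then go across to the stamp.

Call:
servo_tool:
  plan:
    - [[0,0,-1],[0,0,0],0]
    - [[0,0,-4],[0,0,0],0]
    - [[0,0,-4.5],[0,0,0],0]
    - [[0,0,-3],[0,0,0],0]
    - [[-0.7,-4,0],[0,0,0],0]
    - [[-0.7,-4,0],[0,0,0],0]
    - [[-0.7,-4,0],[0,0,0],0]
    - [[-0.7,-4,0],[0,0,0],0]

```text
t: 5.3
tcp_pos: [541.7, -209.3, 163.7]
orientation: [0.001, 1.0, 0.0, -0.0]
ft_force: [0.9, 0.0, -0.1]
grip_width: 0.1
gripper_force: 0.0
```

Call:
servo_tool:
  plan:
    - [[-0.7,-4,0],[0,0,0],0]
    - [[-0.7,-4,0],[0,0,0],0]
    - [[-0.7,-4,0],[0,0,0],0]
    - [[-0.1,-1.1,0],[0,0,0],0]
    - [[0,0,0],[0,0,0],0]
    - [[0,0,0],[0,0,0],0]
    - [[0,0,0],[0,0,0],0]

```text
t: 6.0
tcp_pos: [563.9, -337.2, 163.8]
orientation: [-0.0, 1.0, 0.0, -0.0]
ft_force: [-0.1, 0.2, -0.0]
grip_width: 0.6
gripper_force: 0.0
```

Run:
```python
from h import *
s=eyes.read_camera("scene")
im=cv2.convertScaleAbs(cv2.resize(s[110:220,160:280],None,fx=5,fy=5,interpolation=cv2.INTER_CUBIC),alpha=1.5)
st=arm.read_state();P=st['tcp_pos'];print(P,st['ft_force'],proj('scene',P),proj('scene',[*P[:2],85]))
cv2.imwrite("pics/c4.png",im)
```

```text
[ 563.97075794 -337.27942874  163.98399336] [ 0.29299695 -0.33206867 -0.09853483] [[216.26104647 154.03864879]] [[220.2083235  180.12829924]]
```

View pics/c4.png

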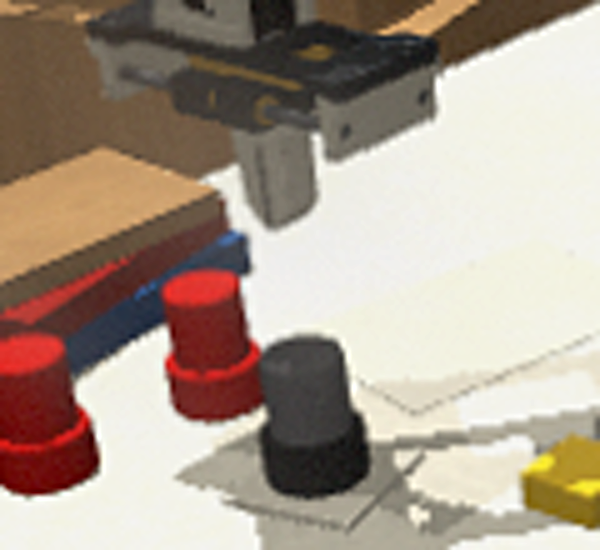

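The tips are centred over the grey head: TCP dropped to z = 85 projects to crop (302,352), and the head centre is at (302,354). Descend and press.

Call:
servo_tool:
  plan:
    - [[0,-0.1,3],[0,0,0],0]
    - [[0,0,3],[0,0,0],0]
    - [[0,0,1],[0,0,0],0]
    - [[0,0,0.5],[0,0,0],0]
    - [[0,0,0.5],[0,0,0],0]
    - [[0,0,0.5],[0,0,0],0]
    - [[0,0,0],[0,0,0],0]
    - [[0,0,0],[0,0,0],0]

```text
t: 6.85
tcp_pos: [564.5, -340.0, 79.9]
orientation: [0.001, 1.0, -0.0, 0.001]
ft_force: [0.2, 1.9, 3.8]
grip_width: 0.3
gripper_force: 2.0
```

Call:
servo_tool:
  plan:
    - [[0,0,0.3],[0,0,0],0]
    - [[0,0,0.3],[0,0,0],0]
    - [[0,0,0.2],[0,0,0],0]
    - [[0,0,0.2],[0,0,0],0]
    - [[0,0,0],[0,0,0],0]
    - [[0,0,0],[0,0,0],0]

```text
t: 7.45
tcp_pos: [564.7, -340.2, 71.2]
orientation: [0.001, 1.0, -0.001, 0.001]
ft_force: [-1.7, 4.5, 15.0]
grip_width: 0.7
gripper_force: 7.4
```

The head is fully down at 15 N. Lift straight up and go to the rocker.

Call:
servo_tool:
  plan:
    - [[0,0,-0.7],[0,0,0],0]
    - [[0,0,-0.8],[0,0,0],0]
    - [[0,0,-1.5],[0,0,0],0]
    - [[0,0,-3],[0,0,0],0]
    - [[0,0,-2],[0,0,0],0]
    - [[-1.3,4,0],[0,0,0],0]
    - [[-1.3,4,0],[0,0,0],0]
    - [[-1.3,4,0],[0,0,0],0]

```text
t: 8.25
tcp_pos: [602.8, -219.4, 148.4]
orientation: [0.001, 1.0, -0.0, -0.0]
ft_force: [-0.6, -0.3, 0.3]
grip_width: 1.0
gripper_force: 0.0
```

Call:
servo_tool:
  plan:
    - [[-1.3,4,0],[0,0,0],0]
    - [[-1.3,4,0],[0,0,0],0]
    - [[-1.3,4,0],[0,0,0],0]
    - [[-1.3,4,0],[0,0,0],0]
    - [[-0.1,1,0],[0,0,0],0]
    - [[0,0,3],[0,0,0],0]
    - [[0,0,0],[0,0,0],0]
    - [[0,0,0],[0,0,0],0]

```text
t: 9.05
tcp_pos: [655.6, -50.9, 118.2]
orientation: [0.001, 1.0, 0.0, -0.001]
ft_force: [0.4, 0.6, 0.6]
grip_width: 0.7
gripper_force: 0.0
```

Run:
```python
from h import *
s=eyes.read_camera("scene")
im=cv2.convertScaleAbs(cv2.resize(s[150:280,200:360],None,fx=4.5,fy=4.5,interpolation=cv2.INTER_CUBIC),alpha=1.5)
st=arm.read_state();P=st['tcp_pos'];print(st['t'],P,st['ft_force'],[((proj('scene',[*P[:2],z])[0]-[200,150])*4.5).round() for z in (P[2],47)])
cv2.imwrite("pics/c5.png",im)
```

```text
9.1 [656.24013818 -51.14405104 119.22491649] [ 0.14501824 -0.88352522  0.28855577] [array([355., 296.]), array([364., 415.])]
```

View pics/c5.png

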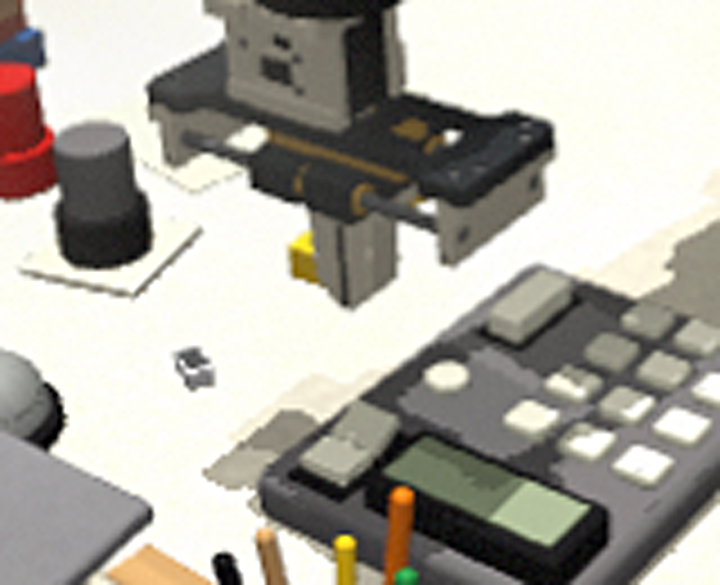

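The stamp is upright on its pad with its head up, and the tool is above the rocker's near half at about crop (368,425). Press it.

Call:
servo_tool:
  plan:
    - [[-0.1,0,3],[0,0,0],0]
    - [[0,0,2.5],[0,0,0],0]
    - [[0,0,0.8],[0,0,0],0]
    - [[0,0,0.5],[0,0,0],0]
    - [[0,0,0.4],[0,0,0],0]
    - [[0,0,0.3],[0,0,0],0]
    - [[0,0,0.2],[0,0,0],0]
    - [[0,0,0],[0,0,0],0]

```text
t: 9.9
tcp_pos: [657.7, -50.3, 42.2]
orientation: [0.001, 1.0, -0.0, 0.001]
ft_force: [-1.6, 0.1, 2.8]
grip_width: 0.6
gripper_force: 1.2
```

Call:
servo_tool:
  plan:
    - [[0,0,0.1],[0,0,0],0]
    - [[0,0,0.1],[0,0,0],0]
    - [[0,0,0],[0,0,0],0]
    - [[0,0,0],[0,0,0],0]

```text
t: 10.3
tcp_pos: [657.8, -50.3, 41.7]
orientation: [0.001, 1.0, -0.0, 0.001]
ft_force: [-5.2, -1.2, 12.7]
grip_width: 0.3
gripper_force: 5.9
```

The rocker is at its stop, at z 41.7 with 12.7 N. Lift and check.

Call:
servo_tool:
  plan:
    - [[0,0,-1],[0,0,0],0]
    - [[0,0,-3],[0,0,0],0]
    - [[0,0,-4],[0,0,0],0]
    - [[0,0,-3],[0,0,0],0]
    - [[0,0,0],[0,0,0],0]
    - [[0,0,0],[0,0,0],0]

```text
t: 10.9
tcp_pos: [657.6, -49.9, 150.3]
orientation: [0.001, 1.0, 0.0, 0.001]
ft_force: [0.4, 0.3, -0.7]
grip_width: 0.5
gripper_force: 0.0
```

Run:
```python
from h import *
s=eyes.read_camera("scene")
cv2.imwrite("pics/c6.png",cv2.convertScaleAbs(cv2.resize(s[150:280,200:360],None,fx=4.5,fy=4.5,interpolation=cv2.INTER_CUBIC),alpha=1.5))
```

```text
(no output)
```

View pics/c6.png

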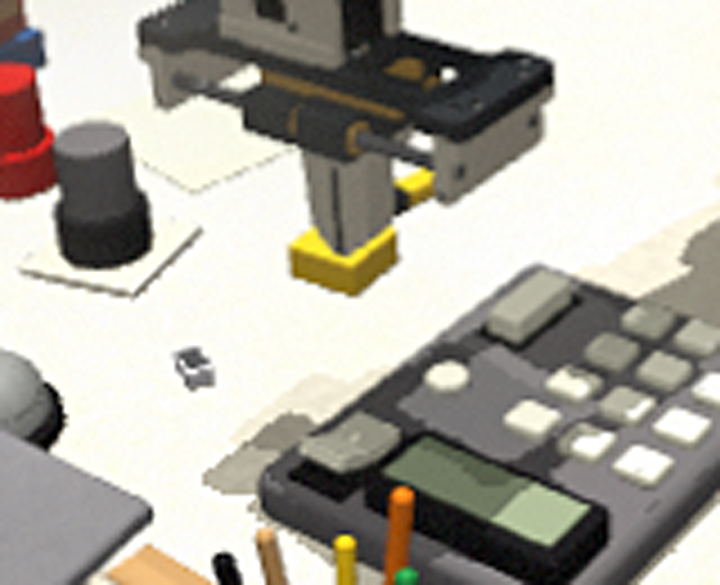

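The rocker at crop (350,445) has flipped, with its near half level and its far half raised. The total key and the stamp head are up and nothing else has moved.

```bash
python3 -c "
from bench import job
print(job.close_job())"
```

```text
the job is handed in; nothing more can be done
None
```

I pressed the total key fully down and let it up, pressed the round stamp and let it rise, then switched the rocker to off; the job was handed in at about 11 s, and the hand-in call returned no verdict.

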